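# Hold the parts cabinet's lid half open

## Task

First take the aluminium axle spacer off the lid of the parts cabinet and stand it upright in the pulled-out tray below, with the lid still shut. Then raise the lid slowly to 45 degrees and finish still holding it there, steady, so that I can take the bulbs out of the well: the lid falls shut if you let go. Leave the other things on the ledge alone.

Things in the scene. Friction and masses are not known exactly. Their poses are not given: they have to be found in the camera images.
- cabinet: Fixed grey steel parts cabinet, 200 (its x) by 280 (y) mm, 100 mm high, a well on top under a hinged lid and a pull-out tray below at its front. Origin: centre of its underside on the ledge; its front faces its own -x. With the lid shut the lid's top is 107 mm above the ledge.
- lid (a joint): Angle of the lid in rad: 0 shut (level), 0.785 at 45 degrees, limit 1.75. Grey steel plate 200 by 280 by 6 mm, about 0.5 kg, hinged along the cabinet's far (+x) top edge; its front edge rises towards +x as it opens. Hardly any friction: it falls shut from anything below about 90 degrees. Lifting it at the handle takes 2 to 4 N.
- lid_handle (a point): Middle of the lid's bow handle: a dark round steel bar 10 mm thick, 120 mm long along the cabinet's y, 50 mm in front of the lid's front edge (45 mm clear between), on two 10 mm arms at its ends. 250 mm from the hinge line and level with it (104 mm above the ledge) when shut; it moves on that arc. x axis: from bar to hinge; y: along the bar. The bar can turn between finger pads.
- lid_hinge (a point): Middle of the lid's hinge line, 104 mm above the ledge; axis along the cabinet's y.
- tray (a joint): How far the tray is pulled out towards the cabinet's -x, in m (0 shut, 0.18 limit); it starts pulled out 0.14 to 0.17. Slides with about 3 N of friction.
- tray_spot (a point): Point on the tray's floor, on its centre line, 45 mm behind the inner face of the tray's front wall, 9 mm above the ledge, in the open part of the tray; axes as the cabinet's. Tray inside: 187 by 254 mm, front wall top 37 mm and side walls top 34 mm above its floor. A rearward strip of the opened tray lies under the bow handle.
- spacer: Aluminium axle spacer: a plain tube 32 mm outside, 17 mm bore, 40 mm long, about 70 g, standing upright on the shut lid. Origin: centre of its underside; z along its axis.
- funnel: Bystander: red plastic funnel standing mouth down, 90 mm wide, 110 mm high. Origin under its centre.
- mount: Bystander: black plastic mirror mount, 55 by 32 mm foot, 64 mm high. Origin under its centre.
- spring: Bystander: chrome kickstand spring lying down, 18 mm thick, 116 mm long along its x. Origin under its centre.
- oil: Bystander: grey plastic oil bottle, 52 mm wide, 140 mm high. Origin under its centre.
- wrench: Bystander: steel wrench lying flat, 160 mm long along its x. Origin under its middle.
- bearing: Bystander: dark steel wheel bearing lying flat on the ledge, 52 mm wide, 15 mm high. Origin under its centre.
There are look-alikes about, which are no part of the job. Of the things shaped like the spacer, the aluminium one is meant.

How it is judged:
On the way:
1. the spacer stands upright in the tray, let go, while the lid is still shut (z of spacer in the frame of tray_spot between -0.004 and 0.008 m and x of spacer in the frame of tray_spot between -0.045 and 0.145 m and y of spacer in the frame of tray_spot between -0.127 and 0.127 m and angle between spacer's own z axis and vertical below 0.2 rad and contact force between the fingers and spacer below 0.05 N and value of joint lid below 0.06 rad), for 0.2 s.
At the end, for the whole second after the job is handed in: The spacer stands upright (within 11 degrees) on the tray's floor, not touched by the fingers and at rest, and the fingers hold the lid still at 45 degrees, within 6 degrees either way (z of spacer in the frame of tray_spot between -0.004 and 0.008 m and x of spacer in the frame of tray_spot between -0.045 and 0.145 m and y of spacer in the frame of tray_spot between -0.127 and 0.127 m and angle between spacer's own z axis and vertical below 0.2 rad and contact force between the fingers and spacer below 0.05 N and linear speed of spacer below 0.03 m/s and value of joint lid between 0.68 and 0.89 rad and velocity of joint lid between -0.08 and 0.08 rad/s and contact force between the fingers and lid above 0.4 N); the arm keeps its last pose, push and grip.
It fails at once if the lid is flung up or falls (faster than 2 rad/s) (velocity of joint lid above 2 rad/s or velocity of joint lid below -2 rad/s).
It fails at once if another thing on the ledge is moved more than 30 mm (distance of any of funnel, mount, spring, oil, wrench, bearing from where it was at the start of the episode above 0.03 m).
It also fails if it takes over 54 s, if anything falls off the work surface, if the arm or the gripper's body presses on something with over 40 N, if the wrist force passes 120 N, or if a joint passes its speed limit or range.

## Robot

A 7-joint arm with a two-finger parallel gripper is mounted at the origin on the work surface. World frame = base frame: x ahead of the robot, y to its left, z up, the work surface at z = 0. Lengths are in m, angles in rad, forces in N, time in s.
With the tool pointing down it reaches from about 0.4 to 0.85 m from the base axis. Payload 10.4 kg.
Tool frame: the origin (TCP) lies at the very end of the fingers, on their centre line; the grasp point (between the pads) lies 19 mm behind it; z points along the fingers, y is the line along which they close (so a half turn about z gives the same grasp; the last joint's range is limited). The gripper opens to 85 mm and grips with 20 to 120 N. Pads are 22 mm wide; open, the fingers measure 114 mm over their backs; the gripper's body (76 mm by 85 mm) begins 54 mm behind the grasp point. The pads swing forward as they close: fully open they stand 13 mm farther back than shut.
Start: joints at [1.177, 0.332, -0.065, 1.46, 0.022, 1.35, -0.088], TCP at [0.226, -0.583, 0.231] pointing down, gripper open.
Joint ranges: [-2.6, 2.6], [-0.5, 2.12], [-1.47, 1.34], [0.16, 2.42], [-1.27, 4.41], [0.06, 2.06], [-2.6, 2.6]. Speed limits (rad/s): [2.22, 2.22, 2.79, 2.79, 3.14, 3.14, 3.14].

## Interface

Orientations are given as a 3x3 rotation matrix whose columns are the frame's x, y, z axes.
In Python, from workcell import status, eyes, ticket gives the robot as it stands.
- The arm moves only by the tool apply_moves, never from a script. Its argument "moves" is a list of rows, each an object of numbers: "x", "y", "z": the shift along the world's x, y, z scaled (see below); "twist": the turn about the world's z scaled (see below); "gripper": the closure, from -1 (fully open) to 1 (shut). A call has 1 to 8 rows; each row is the pose to reach, as a shift and turn from the pose commanded when the call began; what a row does not reach only later rows make up. The controller multiplies each number of a shift by 200 mm and each number of a turn by 90 degrees. A row lasts 1/12 s, in which the tool goes at most 41.7 mm and 7.16 degrees, less where a joint would pass 70% of its speed; a pose out of reach is approached as far as the arm can. A call with a number of a shift or a turn outside -1 to 1 is refused whole. A call with a gripper value outside its range is refused whole. The fingers move at their own pace and stop on an object; "grip_force" is the grip in N (left out, the last holds). Time passes only in rows, so rows that repeat a pose let the fingers close. It gives the time, the measured TCP pose, the force, the opening and the grip force at its end, in the units of the state.
- status.get_state(): the state, without advancing time (a new reading comes with each control period).
- eyes.read_camera(name): name is "side" or "top"; returns (picture, depth): 420x560x3 uint8, blue, green, red; 420x560 float32, m along the optical axis (not along the pixel's ray), 0 where there is no reading.
- eyes.camera_model(name): a dict with "K" (3x3 intrinsics, pixels), "position" and "orientation" of the camera in the world. Camera axes: x right, y up, looking along -z (the intrinsics and any distortion apply to the point x, -y, -z); pixel columns grow to the right and rows downward; lengths in m; the calibration is good to about 2 mm. A picture is of the moment at which its call begins. camera_model takes no time and is no camera call.
- ticket.finish_job(): hands the job in; it is judged then, once.
The state is a dict: "time": time; "qpos": joint angles; "qd": joint speeds; "effort": joint torques, N m; "ee_pos": TCP position; "tool_rot": TCP orientation; "wrist_force": force on the tool from outside, world axes, zero at the start; "wrist_torque": the same for the moment, N m; "finger_gap": finger opening in m; "gripper_force": force on a finger pad.
Only numpy, scipy, OpenCV 4.12 (cv2) and the standard library are available. Lean on these libraries where they do the work, as an engineer would, in place of code of your own. Each camera call takes 0.05 s, during which the arm holds its last target. There are 200 camera calls.

## Working session

There is one attempt and no reset: what is moved stays moved. The work goes in short steps, Python scripts to look and compute and a tool call to move; the robot and the scene stay as the last step left them, time stands still between calls to the robot, and variables do not carry over. Pictures are saved under pics/ and viewed, at most 10 in all, crops included, and the job is handed in when it is done.

Besides the shell and the picture viewer there is one more tool, called by a JSON object that holds its "method" and its "body". apply_moves: Moves the arm, as the interface text tells. Its arguments: {"type":"object","properties":{"moves":{"type":"array"},"grip_force":{"type":"number"}},"required":["moves"]}

```bash
ls; mkdir -p pics; cat > h.py <<'E'
import numpy as np, cv2
from workcell import status, eyes, ticket
def snap(n,tag):
    im,d=eyes.read_camera(n); np.savez(f'/tmp/{tag}.npz',im=im,d=d); cv2.imwrite(f'pics/{tag}.png',im); return im,d
def cloud(n,d):
    m=eyes.camera_model(n);K=np.array(m['K']);R=np.array(m['orientation']);p=np.array(m['position'])
    v,u=np.mgrid[:d.shape[0],:d.shape[1]]
    c=np.stack([(u-K[0,2])/K[0,0]*d,-(v-K[1,2])/K[1,1]*d,-d],-1)
    return c@R.T+p
E
python3 - <<'E'
from h import *
for n in('side','top'):
    snap(n,n+'0'); m=eyes.camera_model(n); print(n,m)
s=status.get_state(); print(s)
E
```

```text
pics
side {'K': array([[463.73946802,   0.        , 278.62759993],
       [  0.        , 463.73946802, 209.81784978],
       [  0.        ,   0.        ,   1.        ]]), 'position': array([0.4273712 , 0.82170213, 0.87339697]), 'orientation': array([[-0.96835497,  0.1589063 , -0.19245116],
       [-0.24925118, -0.65513637,  0.71321118],
       [-0.012748  ,  0.73861027,  0.67401213]])}
top {'K': array([[448.15066685,   0.        , 286.77884335],
       [  0.        , 448.15066685, 208.30342491],
       [  0.        ,   0.        ,   1.        ]]), 'position': array([ 0.45515509, -0.00531951,  1.22395428]), 'orientation': array([[ 0.02427649,  0.98642737, -0.16239362],
       [-0.99970422,  0.02419099, -0.00250415],
       [ 0.0014583 ,  0.16240638,  0.98672288]])}
{'time': 0.1, 'qpos': array([ 1.17739243,  0.33279531, -0.06468377,  1.46084731,  0.02160377,
        1.34991045, -0.08849391]), 'qd': array([-1.09295399e-03, -1.77129011e-03, -5.56512760e-05, -2.73637076e-03,
       -1.49666122e-03,  1.20495803e-03,  1.62244682e-03]), 'effort': array([ 2.37392785e-03, -6.26747918e+01,  5.00006124e-02, -3.92430675e+01,
        1.63901009e-02,  6.98003161e-03,  3.23527999e-06]), 'ee_pos': array([ 0.22634357, -0.58221592,  0.23060859]), 'tool_rot': array([[ 9.32032491e-01,  3.62374345e-01, -5.19812817e-04],
       [ 3.62374712e-01, -9.32031779e-01,  1.15326652e-03],
       [-6.65678644e-05, -1.26324889e-03, -9.99999200e-01]]), 'wrist_force': array([-0.82525203, -0.48327989,  0.06182021]), 'wrist_torque': array([-0.02073055, -0.04668302, -0.03494282]), 'gripper_force': 0.0, 'finger_gap': 0.08541281022327503}
```

View pics/top0.png

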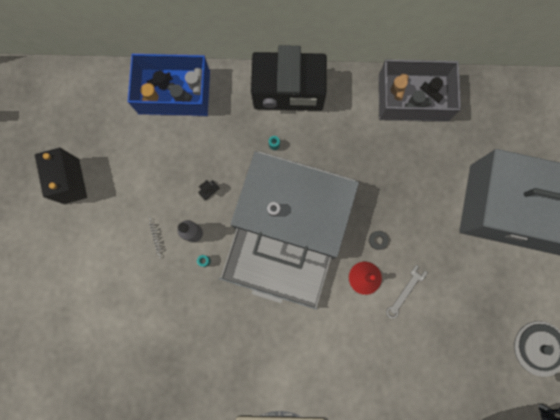

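View pics/side0.png

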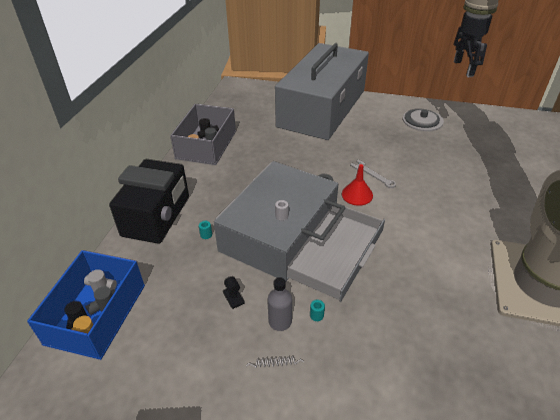

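The top view shows three spacer-shaped things: a silver tube on the lid at (274,209) and teal tubes on the ledge at (274,142) and (204,261). The silver one matches: aluminium, and standing on the shut lid. In the side view it is at (282,208). Next I'll measure it and check an enlarged crop.

```bash
python3 - <<'E'
from h import *
im=np.load('/tmp/top0.npz')['im'];d=np.load('/tmp/top0.npz')['d'];P=cloud('top',d)
cv2.imwrite('pics/crop0.png',cv2.resize(im[130:320,180:400],None,fx=3.1,fy=3.1,interpolation=cv2.INTER_CUBIC))
x,y,z=P[...,0],P[...,1],P[...,2]
reg=np.zeros(z.shape,bool);reg[145:310,215:365]=1
def big(m):
    n,l,s,c=cv2.connectedComponentsWithStats(m.astype(np.uint8));i=1+np.argmax(s[1:,4]);return l==i
lid=big(reg&(abs(z-.107)<.006))
pts=P[lid]; r=cv2.minAreaRect(pts[:,:2].astype(np.float32)); print('lid z',np.median(pts[:,2]),r,cv2.boxPoints(r).tolist())
sp=big(reg&(z>.135)&(z<.16)); c=P[sp];print('spacer top z',np.median(c[:,2]),sp.sum(),cv2.minEnclosingCircle(c[:,:2].astype(np.float32)))
fl=big(reg&(abs(z-.009)<.006)); print('floor',np.median(z[fl]),fl.sum(),cv2.minAreaRect(P[fl][:,:2].astype(np.float32)))
tr=big(reg&(z>.037)&(z<.055)); q=P[tr][:,:2].astype(np.float32);print('rim',tr.sum(),cv2.minAreaRect(q),cv2.boxPoints(cv2.minAreaRect(q)).tolist())
for v,u in[(235,268),(251,281),(264,290),(250,293),(262,300)]: print(v,u,P[v,u].round(3))
h=big((reg&(abs(z-.104)<.012)&~cv2.dilate(lid.astype(np.uint8),np.ones((3,3))).astype(bool)));print('handle',h.sum(),P[h].mean(0),cv2.boxPoints(cv2.minAreaRect(P[h][:,:2].astype(np.float32))).tolist())
# surroundings
for n,(v,u) in dict(funnel=(278,365),mount=(187,208),spring=(238,158),oil=(230,189),wrench=(292,407),bearing=(240,379)).items(): print(n,P[v,u].round(3))
E
```

```text
lid z 0.10673825818603966 ((0.6294814944267273, -0.014662206172943115), (0.27975159883499146, 0.25944584608078003), 74.3166275024414) [[0.4667767584323883, -0.1142636239528656], [0.7165634632110596, -0.18439731001853943], [0.7921862602233887, 0.08493921160697937], [0.542399525642395, 0.1550728976726532]]
spacer top z 0.1463860742879053 103 ((0.6325902342796326, 0.03108282946050167), 0.01597180776298046)
floor 0.008825776065416457 3835 ((0.4939213693141937, 0.02384234219789505), (0.2549433708190918, 0.139256551861763), 74.30211639404297)
rim 319 ((0.469146192073822, 0.10847830027341843), (0.22236695885658264, 0.1118428036570549), 36.21675109863281) [[0.3464040458202362, 0.08790317922830582], [0.4124854505062103, -0.002330213785171509], [0.5918883085250854, 0.12905341386795044], [0.5258069038391113, 0.21928681433200836]]
235 268 [0.57  0.043 0.104]
251 281 [0.538 0.011 0.008]
264 290 [ 0.499 -0.014  0.108]
250 293 [ 0.455 -0.005  1.224]
262 300 [ 0.505 -0.039  0.104]
handle 23 [0.63655891 0.0317069  0.10713695] [[0.6283393502235413, 0.033495642244815826], [0.6352495551109314, 0.023583797737956047], [0.6438557505607605, 0.02958371490240097], [0.6369455456733704, 0.0394955575466156]]
funnel [ 0.47  -0.206  0.071]
mount [0.699 0.208 0.06 ]
spring [ 0.566  0.349 -0.002]
oil [0.578 0.241 0.106]
wrench [ 0.437 -0.329  0.005]
bearing [ 0.575 -0.257 -0.   ]
```

View pics/crop0.png

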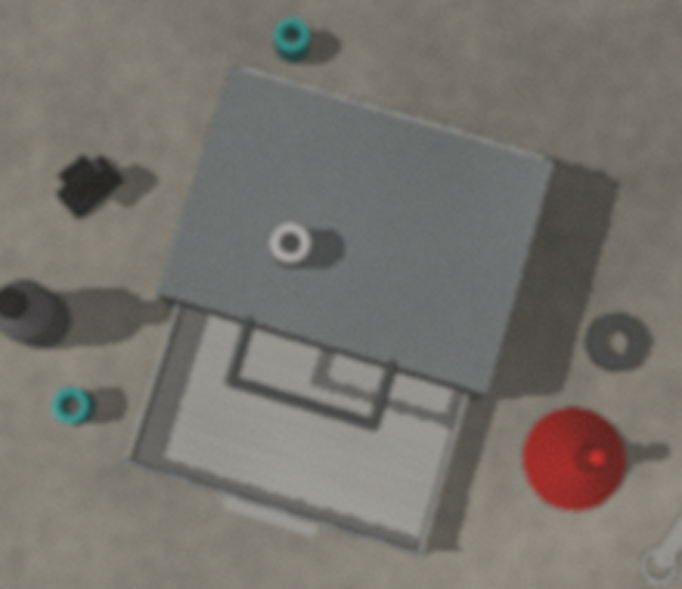

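The crop confirms the silver aluminium tube at crop (290,243), standing on the shut lid. The two others are teal. It measures (0.633, 0.031) with its top at z 0.146, which matches 107 + 40 mm. The cabinet yaw is about -15.7°. Moving towards it now.

{"method": "apply_moves", "body": {"moves": [{"x": 0.06,"y": 0.1,"z": 0.03,"twist": -0.02},{"x": 0.16,"y": 0.25,"z": 0.06,"twist": -0.06},{"x": 0.26,"y": 0.4,"z": 0.1,"twist": -0.11},{"x": 0.36,"y": 0.55,"z": 0.1,"twist": -0.16},{"x": 0.46,"y": 0.7,"z": 0.1,"twist": -0.21},{"x": 0.56,"y": 0.85,"z": 0.1,"twist": -0.26},{"x": 0.64,"y": 0.97,"z": 0.1,"twist": -0.31},{"x": 0.66,"y": 1.0,"z": 0.1,"twist": -0.36}]}}

```text
schema error: expected keys x, y, z, twist, gripper
```

{"method": "apply_moves", "body": {"moves": [{"x": 0.06,"y": 0.1,"z": 0.03,"twist": -0.02,"gripper": -1},{"x": 0.16,"y": 0.25,"z": 0.06,"twist": -0.06,"gripper": -1},{"x": 0.26,"y": 0.4,"z": 0.1,"twist": -0.11,"gripper": -1},{"x": 0.36,"y": 0.55,"z": 0.1,"twist": -0.16,"gripper": -1},{"x": 0.46,"y": 0.7,"z": 0.1,"twist": -0.21,"gripper": -1},{"x": 0.56,"y": 0.85,"z": 0.1,"twist": -0.26,"gripper": -1},{"x": 0.64,"y": 0.97,"z": 0.1,"twist": -0.31,"gripper": -1},{"x": 0.66,"y": 1.0,"z": 0.1,"twist": -0.36,"gripper": -1}]}}

```text
time: 0.77
ee_pos: [0.3619, -0.3777, 0.2513]
tool_rot: [[0.982, -0.191, 0.001], [-0.191, -0.982, 0.001], [0.001, -0.001, -1.0]]
wrist_force: [-0.0, -0.2, -0.4]
finger_gap: 0.0851
gripper_force: 0.0
```

{"method": "apply_moves", "body": {"moves": [{"x": 0.1,"y": 0.15,"z": 0,"twist": -0.05,"gripper": -1},{"x": 0.2,"y": 0.3,"z": 0,"twist": -0.05,"gripper": -1},{"x": 0.3,"y": 0.45,"z": 0,"twist": -0.05,"gripper": -1},{"x": 0.4,"y": 0.6,"z": 0,"twist": -0.05,"gripper": -1},{"x": 0.5,"y": 0.75,"z": 0,"twist": -0.05,"gripper": -1},{"x": 0.6,"y": 0.9,"z": 0,"twist": -0.05,"gripper": -1},{"x": 0.66,"y": 1.0,"z": 0,"twist": -0.05,"gripper": -1}]}}

```text
time: 1.35
ee_pos: [0.492, -0.1788, 0.2512]
tool_rot: [[0.964, -0.267, 0.0], [-0.267, -0.964, 0.001], [-0.0, -0.001, -1.0]]
wrist_force: [0.5, 0.4, -0.3]
finger_gap: 0.0857
gripper_force: 0.0
```

{"method": "apply_moves", "body": {"moves": [{"x": 0.1,"y": 0.15,"z": 0,"twist": 0,"gripper": -1},{"x": 0.2,"y": 0.3,"z": 0,"twist": 0,"gripper": -1},{"x": 0.3,"y": 0.45,"z": 0,"twist": 0,"gripper": -1},{"x": 0.4,"y": 0.6,"z": 0,"twist": 0,"gripper": -1},{"x": 0.5,"y": 0.75,"z": 0,"twist": 0,"gripper": -1},{"x": 0.6,"y": 0.9,"z": 0,"twist": 0,"gripper": -1},{"x": 0.66,"y": 1.0,"z": 0,"twist": 0,"gripper": -1},{"x": 0.66,"y": 1.0,"z": 0,"twist": 0,"gripper": -1}]}}

```text
time: 2.02
ee_pos: [0.6233, 0.0239, 0.2503]
tool_rot: [[0.965, -0.263, -0.001], [-0.263, -0.965, 0.003], [-0.002, -0.003, -1.0]]
wrist_force: [-0.7, 1.1, 0.6]
finger_gap: 0.0853
gripper_force: 0.0
```

{"method": "apply_moves", "body": {"moves": [{"x": 0.05,"y": 0.06,"z": 0,"twist": 0,"gripper": -1},{"x": 0.05,"y": 0.06,"z": -0.1,"twist": 0,"gripper": -1},{"x": 0.05,"y": 0.06,"z": -0.2,"twist": 0,"gripper": -1},{"x": 0.05,"y": 0.06,"z": -0.3,"twist": 0,"gripper": -1},{"x": 0.05,"y": 0.06,"z": -0.36,"twist": 0,"gripper": -1},{"x": 0.05,"y": 0.06,"z": -0.4,"twist": 0,"gripper": -1},{"x": 0.05,"y": 0.06,"z": -0.4,"twist": 0,"gripper": -1},{"x": 0.05,"y": 0.06,"z": -0.4,"twist": 0,"gripper": -1}]}}

```text
time: 2.68
ee_pos: [0.6326, 0.0293, 0.1718]
tool_rot: [[0.963, -0.27, 0.0], [-0.27, -0.963, -0.0], [0.0, 0.0, -1.0]]
wrist_force: [0.8, -0.0, 0.4]
finger_gap: 0.0854
gripper_force: 0.0
```

{"method": "apply_moves", "body": {"moves": [{"x": 0,"y": 0.01,"z": -0.08,"twist": 0,"gripper": -1},{"x": 0,"y": 0.01,"z": -0.16,"twist": 0,"gripper": -1},{"x": 0,"y": 0.01,"z": -0.22,"twist": 0,"gripper": -1},{"x": 0,"y": 0.01,"z": -0.27,"twist": 0,"gripper": -1},{"x": 0,"y": 0.01,"z": -0.27,"twist": 0,"gripper": -1},{"x": 0,"y": 0.01,"z": -0.27,"twist": 0,"gripper": -0.3},{"x": 0,"y": 0.01,"z": -0.27,"twist": 0,"gripper": 0.1},{"x": 0,"y": 0.01,"z": -0.27,"twist": 0,"gripper": 1}], "grip_force": 30}}

```text
time: 3.35
ee_pos: [0.6331, 0.0315, 0.1184]
tool_rot: [[0.963, -0.27, 0.002], [-0.27, -0.963, -0.0], [0.001, -0.0, -1.0]]
wrist_force: [-0.3, 0.6, 0.3]
finger_gap: 0.0517
gripper_force: 0.0
```

{"method": "apply_moves", "body": {"moves": [{"x": 0,"y": 0,"z": 0,"twist": 0,"gripper": 1},{"x": 0,"y": 0,"z": 0,"twist": 0,"gripper": 1},{"x": 0,"y": 0,"z": 0,"twist": 0,"gripper": 1},{"x": 0,"y": 0,"z": 0,"twist": 0,"gripper": 1}]}}

```text
time: 3.68
ee_pos: [0.6329, 0.0314, 0.1183]
tool_rot: [[0.963, -0.27, 0.001], [-0.27, -0.963, -0.0], [0.001, -0.0, -1.0]]
wrist_force: [-2.1, -0.3, 5.7]
finger_gap: 0.0318
gripper_force: 29.7
```

{"method": "apply_moves", "body": {"moves": [{"x": 0,"y": 0,"z": 0.04,"twist": 0,"gripper": 1},{"x": 0,"y": 0,"z": 0.12,"twist": 0,"gripper": 1},{"x": 0,"y": 0,"z": 0.2,"twist": 0,"gripper": 1},{"x": 0,"y": 0,"z": 0.28,"twist": 0,"gripper": 1},{"x": 0,"y": 0,"z": 0.34,"twist": 0,"gripper": 1},{"x": 0,"y": 0,"z": 0.36,"twist": 0,"gripper": 1},{"x": 0,"y": 0,"z": 0.36,"twist": 0,"gripper": 1}]}}

```text
time: 4.27
ee_pos: [0.633, 0.0315, 0.1905]
tool_rot: [[0.963, -0.27, 0.002], [-0.27, -0.963, -0.0], [0.002, -0.0, -1.0]]
wrist_force: [0.8, -0.4, -0.4]
finger_gap: 0.032
gripper_force: 29.8
```

{"method": "apply_moves", "body": {"moves": [{"x": -0.08,"y": 0,"z": 0,"twist": 0,"gripper": 1},{"x": -0.2,"y": 0.01,"z": 0,"twist": 0,"gripper": 1},{"x": -0.35,"y": 0.01,"z": 0,"twist": 0,"gripper": 1},{"x": -0.5,"y": 0.01,"z": 0,"twist": 0,"gripper": 1},{"x": -0.65,"y": 0.01,"z": 0,"twist": 0,"gripper": 1},{"x": -0.78,"y": 0.01,"z": 0,"twist": 0,"gripper": 1},{"x": -0.87,"y": 0.01,"z": 0,"twist": 0,"gripper": 1},{"x": -0.87,"y": 0.01,"z": 0,"twist": 0,"gripper": 1}]}}

```text
time: 4.93
ee_pos: [0.4553, 0.0332, 0.1885]
tool_rot: [[0.963, -0.27, -0.002], [-0.27, -0.963, -0.002], [-0.002, 0.002, -1.0]]
wrist_force: [1.0, -0.2, 0.7]
finger_gap: 0.0319
gripper_force: 29.9
```

{"method": "apply_moves", "body": {"moves": [{"x": 0,"y": 0,"z": 0,"twist": 0,"gripper": 1},{"x": 0,"y": 0,"z": 0,"twist": 0,"gripper": 1},{"x": 0,"y": 0,"z": 0,"twist": 0,"gripper": 1}]}}

```text
time: 5.18
ee_pos: [0.459, 0.0335, 0.189]
tool_rot: [[0.963, -0.27, -0.0], [-0.27, -0.963, 0.0], [-0.001, -0.0, -1.0]]
wrist_force: [-0.1, -0.4, -0.1]
finger_gap: 0.0316
gripper_force: 29.9
```

```bash
python3 - <<'E'
from h import *
im,d=snap('side','side1'); snap('top','top1')
cv2.imwrite('pics/side1c.png',cv2.resize(im[120:320,180:420],None,fx=3,fy=3,interpolation=cv2.INTER_CUBIC))
s=status.get_state();print(s['ee_pos'],s['wrist_force'],s['finger_gap'],s['qpos'])
# front wall + bar from start top image, in cabinet frame
d=np.load('/tmp/top0.npz')['d'];P=cloud('top',d)
h=np.array([.7544,-.0497]);a=np.deg2rad(-15.69);X=np.array([np.cos(a),np.sin(a)]);Y=np.array([-X[1],X[0]])
q=P[...,:2]-h;cx=q@X;cy=q@Y;z=P[...,2]
for lo,hi,n in((.097,.112,'bar'),(.035,.052,'rim'),(.003,.02,'floor')):
    m=(z>lo)&(z<hi)&(abs(cy)<.045)&(cx<-.215)&(cx>-.4); print(n,m.sum(),np.percentile(cx[m],[0,5,25,50,75,95,100]).round(4) if m.sum() else '')
m=(z>.09)&(z<.115)&(cx<-.225)&(cx>-.27); print('bar y',cy[m].min(),cy[m].max())
E
```

```text
[0.4588825  0.03357951 0.18899001] [ 0.34311685 -0.73118326 -0.84092362] 0.031943962865505444 [ 0.38012041  0.02985526 -0.55455704  1.9087344   0.01614491  1.20806148
 -2.02391865]
bar 146 [-0.2595 -0.2589 -0.257  -0.2545 -0.252  -0.2501 -0.2494]
rim 190 [-0.355  -0.3541 -0.3509 -0.3473 -0.3433 -0.3406 -0.3402]
floor 1484 [-0.3999 -0.3391 -0.3157 -0.286  -0.2563 -0.2209 -0.215 ]
bar y -0.2422416042750826 0.6461213277341888
```

View pics/side1c.png

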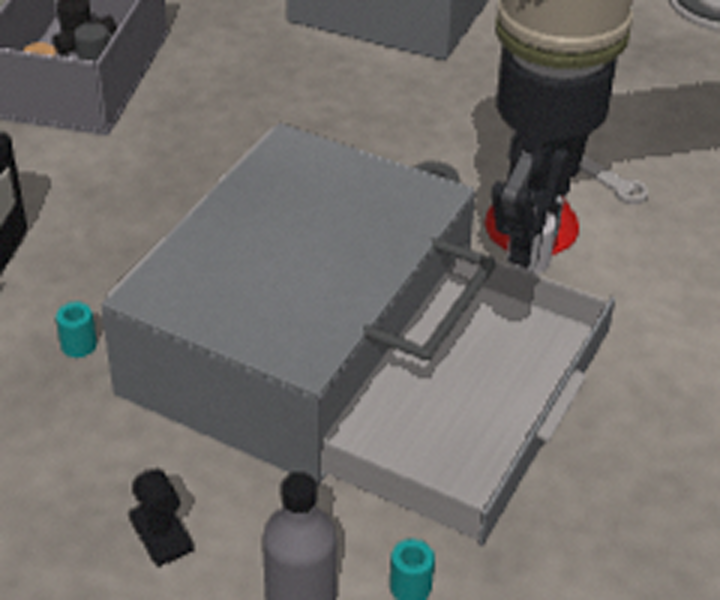

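The tube is held upright in the fingers at crop (540,240), above the tray's front part, and the lid is shut. There is clear space to the bow handle, so I'm lowering it.

{"method": "apply_moves", "body": {"moves": [{"x": -0.01,"y": 0,"z": -0.08,"twist": 0,"gripper": 1},{"x": -0.015,"y": 0,"z": -0.2,"twist": 0,"gripper": 1},{"x": -0.015,"y": 0,"z": -0.32,"twist": 0,"gripper": 1},{"x": -0.015,"y": 0,"z": -0.44,"twist": 0,"gripper": 1},{"x": -0.015,"y": 0,"z": -0.54,"twist": 0,"gripper": 1},{"x": -0.015,"y": 0,"z": -0.62,"twist": 0,"gripper": 1},{"x": -0.015,"y": 0,"z": -0.66,"twist": 0,"gripper": 1},{"x": -0.015,"y": 0,"z": -0.68,"twist": 0,"gripper": 1}]}}

```text
time: 5.95
ee_pos: [0.455, 0.0336, 0.0521]
tool_rot: [[0.963, -0.27, -0.002], [-0.27, -0.963, 0.0], [-0.002, 0.0, -1.0]]
wrist_force: [-0.5, 0.1, 0.1]
finger_gap: 0.0321
gripper_force: 29.9
```

{"method": "apply_moves", "body": {"moves": [{"x": 0,"y": 0,"z": -0.04,"twist": 0,"gripper": 1},{"x": 0,"y": 0,"z": -0.08,"twist": 0,"gripper": 1},{"x": 0,"y": 0,"z": -0.11,"twist": 0,"gripper": 1},{"x": 0,"y": 0,"z": -0.13,"twist": 0,"gripper": 1},{"x": 0,"y": 0,"z": -0.14,"twist": 0,"gripper": 1},{"x": 0,"y": 0,"z": -0.14,"twist": 0,"gripper": 1},{"x": 0,"y": 0,"z": -0.14,"twist": 0,"gripper": 1}]}}

```text
time: 6.53
ee_pos: [0.4557, 0.0335, 0.0255]
tool_rot: [[0.963, -0.27, 0.0], [-0.27, -0.963, -0.0], [0.0, 0.0, -1.0]]
wrist_force: [-0.2, 0.2, -0.5]
finger_gap: 0.0317
gripper_force: 29.9
```

Not touching down yet. The last 4–5 mm I'll do gently.

{"method": "apply_moves", "body": {"moves": [{"x": 0,"y": 0,"z": -0.01,"twist": 0,"gripper": 1},{"x": 0,"y": 0,"z": -0.015,"twist": 0,"gripper": 1},{"x": 0,"y": 0,"z": -0.02,"twist": 0,"gripper": 1},{"x": 0,"y": 0,"z": -0.022,"twist": 0,"gripper": 1},{"x": 0,"y": 0,"z": -0.022,"twist": 0,"gripper": 1}]}}

```text
time: 6.95
ee_pos: [0.4554, 0.0334, 0.0209]
tool_rot: [[0.963, -0.27, -0.0], [-0.27, -0.963, -0.0], [-0.0, 0.0, -1.0]]
wrist_force: [-0.0, -0.3, -0.2]
finger_gap: 0.032
gripper_force: 29.9
```

{"method": "apply_moves", "body": {"moves": [{"x": 0,"y": 0,"z": -0.003,"twist": 0,"gripper": 1},{"x": 0,"y": 0,"z": -0.005,"twist": 0,"gripper": 1},{"x": 0,"y": 0,"z": -0.005,"twist": 0,"gripper": 1}]}}

```text
time: 7.2
ee_pos: [0.4556, 0.0335, 0.0202]
tool_rot: [[0.963, -0.27, 0.0], [-0.27, -0.963, -0.0], [0.0, 0.0, -1.0]]
wrist_force: [-1.7, -0.0, 4.4]
finger_gap: 0.0319
gripper_force: 30.2
```

Contact, at 4.4 N. Releasing and going up.

{"method": "apply_moves", "body": {"moves": [{"x": 0,"y": 0,"z": 0,"twist": 0,"gripper": 0},{"x": 0,"y": 0,"z": 0,"twist": 0,"gripper": -0.3},{"x": 0,"y": 0,"z": 0,"twist": 0,"gripper": -0.6},{"x": 0,"y": 0,"z": 0,"twist": 0,"gripper": -0.6},{"x": 0,"y": 0,"z": 0,"twist": 0,"gripper": -0.6},{"x": 0,"y": 0,"z": 0,"twist": 0,"gripper": -0.6}]}}

```text
time: 7.7
ee_pos: [0.4555, 0.0335, 0.0199]
tool_rot: [[0.963, -0.27, -0.0], [-0.27, -0.963, -0.0], [0.0, 0.0, -1.0]]
wrist_force: [-0.1, 0.0, 0.8]
finger_gap: 0.0681
gripper_force: 0.0
```

{"method": "apply_moves", "body": {"moves": [{"x": 0,"y": 0,"z": 0.05,"twist": 0,"gripper": -0.6},{"x": 0,"y": 0,"z": 0.15,"twist": 0,"gripper": -0.6},{"x": 0,"y": 0,"z": 0.3,"twist": 0,"gripper": -0.6},{"x": 0,"y": 0,"z": 0.45,"twist": 0,"gripper": -0.6},{"x": 0,"y": 0,"z": 0.6,"twist": 0,"gripper": -0.6},{"x": 0,"y": 0,"z": 0.72,"twist": 0,"gripper": -0.6},{"x": 0,"y": 0,"z": 0.8,"twist": 0,"gripper": -0.6}]}}

```text
time: 8.28
ee_pos: [0.4562, 0.0338, 0.1835]
tool_rot: [[0.963, -0.269, 0.004], [-0.269, -0.963, -0.0], [0.003, -0.001, -1.0]]
wrist_force: [1.0, 0.2, 0.6]
finger_gap: 0.0683
gripper_force: 0.0
```

{"method": "apply_moves", "body": {"moves": [{"x": 0,"y": -0.2,"z": 0,"twist": 0.08,"gripper": -0.3},{"x": 0,"y": -0.4,"z": 0,"twist": 0.16,"gripper": -0.3},{"x": 0,"y": -0.6,"z": 0,"twist": 0.24,"gripper": -0.3},{"x": 0,"y": -0.8,"z": 0,"twist": 0.31,"gripper": -0.3},{"x": 0,"y": -1,"z": 0,"twist": 0.38,"gripper": -0.3},{"x": 0,"y": -1,"z": 0,"twist": 0.46,"gripper": -0.3},{"x": 0,"y": -1,"z": 0,"twist": 0.53,"gripper": -0.3},{"x": 0,"y": -1,"z": 0,"twist": 0.6,"gripper": -0.3}]}}

```text
time: 8.95
ee_pos: [0.4551, -0.168, 0.1806]
tool_rot: [[0.798, 0.603, 0.0], [0.603, -0.798, 0.0], [0.0, 0.0, -1.0]]
wrist_force: [-0.4, 1.0, -0.2]
finger_gap: 0.0557
gripper_force: 0.0
```

```bash
python3 - <<'E'
from h import *
im,d=snap('top','top2'); s=status.get_state();print(s['time'],s['ee_pos'],s['wrist_force'],s['finger_gap'],s['qpos'])
cv2.imwrite('pics/top2c.png',cv2.resize(im[130:320,180:400],None,fx=3.1,fy=3.1,interpolation=cv2.INTER_CUBIC))
P=cloud('top',d)
h=np.array([.7544,-.0497]);a=np.deg2rad(-15.69);X=np.array([np.cos(a),np.sin(a)]);Y=np.array([-X[1],X[0]])
q=P[...,:2]-h;cx=q@X;cy=q@Y;z=P[...,2]
m=(z>.097)&(z<.112)&(abs(cy)<.08)&(cx<-.23)&(cx>-.265)
print('bar',m.sum(),[(lo,round(float(np.median(cx[m&(cy>lo)&(cy<lo+.02)])),4)) for lo in(-.06,-.04,-.02,0,.02,.04)],np.percentile(cy[m],[1,99]))
p=P[m];print(p.mean(0)); print('bar xy at cy=0',h+np.median(cx[m])*X)
m=(z>.043)&(z<.055)&(abs(cy)<.1)&(cx<-.262)&(cx>-.333);print('spacer',m.sum(),cv2.minEnclosingCircle(P[m][:,:2].astype(np.float32)) if m.sum() else '',np.median(z[m]))
E
```

```text
9.0 [ 0.45532678 -0.16705703  0.18058898] [ 0.02462013 -0.53898338  0.32121786] 0.05547597162120288 [ 0.6271015   0.08375823 -0.38470641  1.8711856   0.03340193  1.19260794
 -0.68082339]
bar 264 [(-0.06, -0.2516), (-0.04, -0.2547), (-0.02, -0.2548), (0, -0.2545), (0.02, -0.2545), (0.04, -0.2525)] [-0.06410863  0.06443625]
[0.51254936 0.01800443 0.10746684]
bar xy at cy=0 [0.51069939 0.01875526]
spacer 82 ((0.4556211829185486, 0.035080235451459885), 0.015711219981312752) 0.04906570260195342
```

View pics/top2c.png

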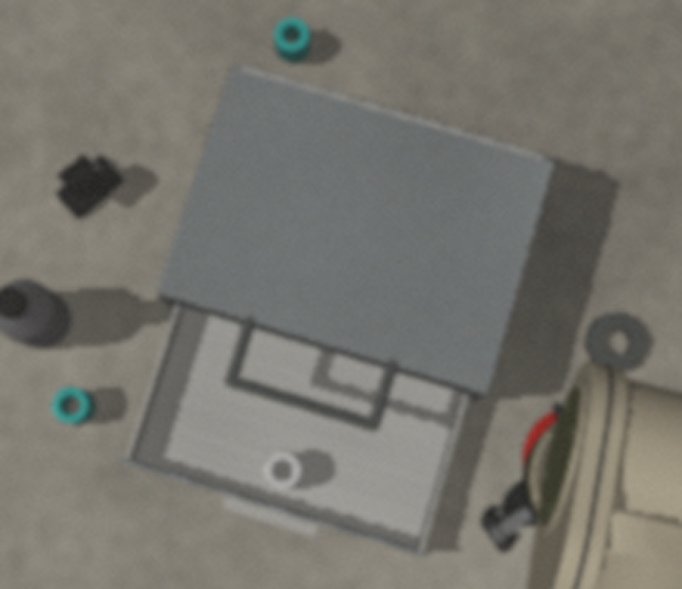

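The top view shows the spacer standing in the tray at crop (283,470), with its top at z 0.049, and the lid shut. The bow handle runs from crop (232,382) to (377,425), centred at (0.511, 0.019). Next I'll bring the gripper over the bar.

{"method": "apply_moves", "body": {"moves": [{"x": 0.04,"y": 0.12,"z": 0,"twist": 0.07,"gripper": 0},{"x": 0.08,"y": 0.26,"z": 0,"twist": 0.14,"gripper": 0},{"x": 0.12,"y": 0.4,"z": 0,"twist": 0.21,"gripper": 0},{"x": 0.16,"y": 0.54,"z": 0,"twist": 0.28,"gripper": 0},{"x": 0.2,"y": 0.68,"z": 0,"twist": 0.35,"gripper": 0},{"x": 0.24,"y": 0.81,"z": 0,"twist": 0.41,"gripper": 0},{"x": 0.27,"y": 0.9,"z": 0,"twist": 0.41,"gripper": 0},{"x": 0.277,"y": 0.93,"z": 0,"twist": 0.413,"gripper": 0}]}}

```text
time: 9.67
ee_pos: [0.5113, 0.0234, 0.1807]
tool_rot: [[0.273, 0.962, 0.001], [0.962, -0.273, 0.001], [0.002, 0.001, -1.0]]
wrist_force: [-0.2, -0.1, -0.3]
finger_gap: 0.0426
gripper_force: 0.0
```

{"method": "apply_moves", "body": {"moves": [{"x": 0,"y": 0,"z": 0,"twist": 0,"gripper": 0},{"x": 0,"y": 0,"z": 0,"twist": 0,"gripper": 0},{"x": 0,"y": 0,"z": -0.08,"twist": 0,"gripper": 0},{"x": 0,"y": 0,"z": -0.16,"twist": 0,"gripper": 0},{"x": 0,"y": 0,"z": -0.22,"twist": 0,"gripper": 0},{"x": 0,"y": 0,"z": -0.25,"twist": 0,"gripper": 0},{"x": 0,"y": 0,"z": -0.25,"twist": 0,"gripper": 0}]}}

```text
time: 10.25
ee_pos: [0.51, 0.0184, 0.1287]
tool_rot: [[0.276, 0.961, -0.002], [0.961, -0.276, -0.0], [-0.001, -0.002, -1.0]]
wrist_force: [-0.0, 1.1, 0.5]
finger_gap: 0.0423
gripper_force: 0.0
```

{"method": "apply_moves", "body": {"moves": [{"x": 0.003,"y": 0,"z": -0.06,"twist": 0,"gripper": 0},{"x": 0.003,"y": 0,"z": -0.12,"twist": 0,"gripper": 0},{"x": 0.003,"y": 0,"z": -0.18,"twist": 0,"gripper": 0},{"x": 0.003,"y": 0,"z": -0.23,"twist": 0,"gripper": 0},{"x": 0.003,"y": 0,"z": -0.23,"twist": 0,"gripper": 0},{"x": 0.003,"y": 0,"z": -0.23,"twist": 0,"gripper": 0}]}}

```text
time: 10.75
ee_pos: [0.511, 0.0196, 0.0832]
tool_rot: [[0.274, 0.962, -0.001], [0.962, -0.274, 0.0], [-0.0, -0.001, -1.0]]
wrist_force: [0.8, -0.7, -0.5]
finger_gap: 0.0428
gripper_force: 0.0
```

{"method": "apply_moves", "body": {"moves": [{"x": 0,"y": 0,"z": 0,"twist": 0,"gripper": 0.3},{"x": 0,"y": 0,"z": 0,"twist": 0,"gripper": 0.5},{"x": 0,"y": 0,"z": 0,"twist": 0,"gripper": 0.7},{"x": 0,"y": 0,"z": 0,"twist": 0,"gripper": 1},{"x": 0,"y": 0,"z": 0,"twist": 0,"gripper": 1},{"x": 0,"y": 0,"z": 0,"twist": 0,"gripper": 1},{"x": 0,"y": 0,"z": 0,"twist": 0,"gripper": 1}], "grip_force": 40}}

```text
time: 11.33
ee_pos: [0.5111, 0.0197, 0.0845]
tool_rot: [[0.274, 0.962, -0.001], [0.962, -0.274, -0.0], [-0.0, -0.001, -1.0]]
wrist_force: [-4.9, 0.9, 5.7]
finger_gap: 0.0089
gripper_force: 39.1
```

The bar is gripped: the gap is 9 mm against a 10 mm bar. I'll raise it slowly along the arc, about 0.36 rad/s.

{"method": "apply_moves", "body": {"moves": [{"x": 0,"y": 0,"z": 0.0125,"twist": 0,"gripper": 1},{"x": 0.0005,"y": 0,"z": 0.0375,"twist": 0,"gripper": 1},{"x": 0.002,"y": -0.0005,"z": 0.069,"twist": 0,"gripper": 1},{"x": 0.004,"y": -0.001,"z": 0.106,"twist": 0,"gripper": 1},{"x": 0.008,"y": -0.002,"z": 0.143,"twist": 0,"gripper": 1},{"x": 0.0125,"y": -0.0035,"z": 0.181,"twist": 0,"gripper": 1},{"x": 0.018,"y": -0.005,"z": 0.218,"twist": 0,"gripper": 1},{"x": 0.024,"y": -0.007,"z": 0.248,"twist": 0,"gripper": 1}]}}

```text
time: 12.0
ee_pos: [0.5157, 0.0183, 0.1343]
tool_rot: [[0.274, 0.962, -0.001], [0.962, -0.274, 0.0], [-0.0, -0.001, -1.0]]
wrist_force: [-5.2, 3.7, -2.8]
finger_gap: 0.0081
gripper_force: 39.0
```

{"method": "apply_moves", "body": {"moves": [{"x": 0.0065,"y": -0.002,"z": 0.0305,"twist": 0,"gripper": 1},{"x": 0.0135,"y": -0.004,"z": 0.061,"twist": 0,"gripper": 1},{"x": 0.0215,"y": -0.006,"z": 0.091,"twist": 0,"gripper": 1},{"x": 0.03,"y": -0.0085,"z": 0.121,"twist": 0,"gripper": 1},{"x": 0.039,"y": -0.011,"z": 0.151,"twist": 0,"gripper": 1},{"x": 0.049,"y": -0.014,"z": 0.18,"twist": 0,"gripper": 1},{"x": 0.06,"y": -0.017,"z": 0.2095,"twist": 0,"gripper": 1},{"x": 0.071,"y": -0.02,"z": 0.238,"twist": 0,"gripper": 1}]}}

```text
time: 12.67
ee_pos: [0.5293, 0.0145, 0.1817]
tool_rot: [[0.274, 0.962, -0.003], [0.962, -0.274, 0.0], [-0.001, -0.003, -1.0]]
wrist_force: [-9.2, 2.6, -0.4]
finger_gap: 0.008
gripper_force: 39.0
```

{"method": "apply_moves", "body": {"moves": [{"x": 0.01,"y": -0.0035,"z": 0.0285,"twist": 0,"gripper": 1},{"x": 0.021,"y": -0.007,"z": 0.057,"twist": 0,"gripper": 1},{"x": 0.033,"y": -0.011,"z": 0.085,"twist": 0,"gripper": 1},{"x": 0.047,"y": -0.015,"z": 0.1125,"twist": 0,"gripper": 1},{"x": 0.062,"y": -0.019,"z": 0.14,"twist": 0,"gripper": 1},{"x": 0.077,"y": -0.023,"z": 0.1665,"twist": 0,"gripper": 1},{"x": 0.093,"y": -0.0275,"z": 0.193,"twist": 0,"gripper": 1},{"x": 0.11,"y": -0.0325,"z": 0.219,"twist": 0,"gripper": 1}]}}

```text
time: 13.33
ee_pos: [0.5516, 0.0083, 0.2261]
tool_rot: [[0.274, 0.962, -0.002], [0.962, -0.274, 0.0], [-0.0, -0.002, -1.0]]
wrist_force: [-9.4, 3.8, 3.4]
finger_gap: 0.0087
gripper_force: 39.0
```

{"method": "apply_moves", "body": {"moves": [{"x": 0.014,"y": -0.0045,"z": 0.0235,"twist": 0,"gripper": 1},{"x": 0.03,"y": -0.009,"z": 0.048,"twist": 0,"gripper": 1},{"x": 0.046,"y": -0.014,"z": 0.0705,"twist": 0,"gripper": 1},{"x": 0.064,"y": -0.019,"z": 0.094,"twist": 0,"gripper": 1},{"x": 0.082,"y": -0.024,"z": 0.1155,"twist": 0,"gripper": 1},{"x": 0.101,"y": -0.029,"z": 0.137,"twist": 0,"gripper": 1},{"x": 0.12,"y": -0.035,"z": 0.159,"twist": 0,"gripper": 1},{"x": 0.138,"y": -0.04,"z": 0.178,"twist": 0,"gripper": 1}]}}

```text
time: 14.0
ee_pos: [0.5794, 0.0004, 0.2624]
tool_rot: [[0.274, 0.962, -0.001], [0.962, -0.274, 0.001], [0.0, -0.001, -1.0]]
wrist_force: [-11.9, 3.4, 6.7]
finger_gap: 0.0084
gripper_force: 39.2
```

{"method": "apply_moves", "body": {"moves": [{"x": 0,"y": 0,"z": 0,"twist": 0,"gripper": 1},{"x": 0,"y": 0,"z": 0,"twist": 0,"gripper": 1},{"x": 0,"y": 0,"z": 0,"twist": 0,"gripper": 1},{"x": 0,"y": 0,"z": 0,"twist": 0,"gripper": 1},{"x": 0,"y": 0,"z": 0,"twist": 0,"gripper": 1},{"x": 0,"y": 0,"z": 0,"twist": 0,"gripper": 1}]}}

```text
time: 14.5
ee_pos: [0.5793, 0.0005, 0.2623]
tool_rot: [[0.274, 0.962, -0.001], [0.962, -0.274, 0.0], [0.0, -0.001, -1.0]]
wrist_force: [-11.2, 3.8, 6.9]
finger_gap: 0.0084
gripper_force: 39.4
```

```bash
python3 - <<'E'
from h import *
im,d=snap('side','side3'); im2,d2=snap('top','top3'); s=status.get_state();print(s['time'],s['ee_pos'],s['wrist_force'],s['finger_gap'])
cv2.imwrite('pics/side3c.png',cv2.resize(im[120:320,180:420],None,fx=3,fy=3,interpolation=cv2.INTER_CUBIC))
h=np.array([.7544,-.0497]);a=np.deg2rad(-15.69);X=np.array([np.cos(a),np.sin(a)]);Y=np.array([-X[1],X[0]])
for n,dd in(('side',d),('top',d2)):
    P=cloud(n,dd);q=P[...,:2]-h;cx=q@X;cy=q@Y;z=P[...,2]
    m=(z>.12)&(z<.235)&(abs(cy)<.125)&(cx<-.015)&(cx>-.15)&(dd>0)&(abs(z-.107+cx)<.03)
    if m.sum()>50:
        k=np.polyfit(cx[m],z[m],1);print(n,m.sum(),'lid deg',np.degrees(np.arctan(-k[0])))
    m=(z>.043)&(z<.055)&(abs(cy)<.1)&(cx<-.262)&(cx>-.333)
    if m.sum()>5: print(n,'spacer',m.sum(),cv2.minEnclosingCircle(P[m][:,:2].astype(np.float32)),np.median(z[m]))
E
```

```text
14.6 [5.79292303e-01 4.63337826e-04 2.62257910e-01] [-9.34405737  3.45999343  6.25095999] 0.008347828492113773
side 986 lid deg 44.1862854316058
side spacer 101 ((0.45762351155281067, 0.0338573157787323), 0.01834435574710369) 0.047942244403364254
top 1189 lid deg 44.245623508010745
```

View pics/side3c.png

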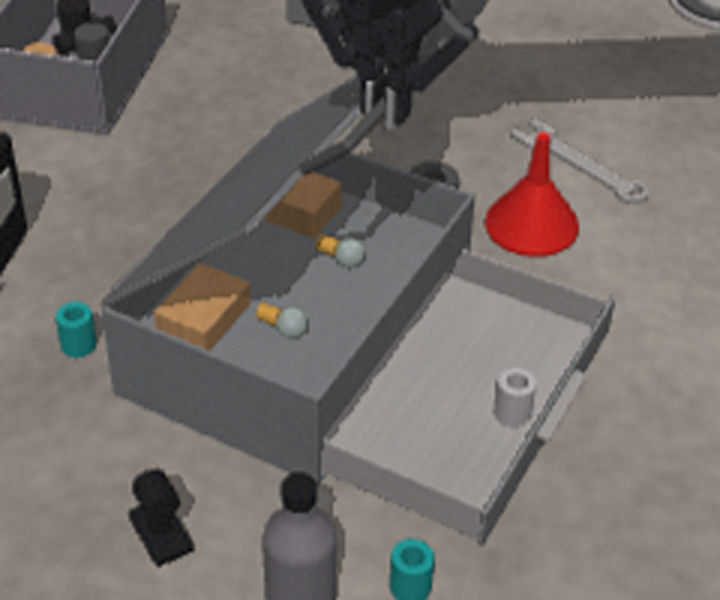

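The side view shows the lid held open by the bar, with the fingers at crop (385,100). Both views give about 44.2°. The spacer stands in the tray at crop (515,398), and the bystanders have not moved. The pose did not change over 0.5 s, so I'm handing in.

```bash
python3 -c "
from workcell import ticket
print(ticket.finish_job())"
```

```text
the job is handed in; nothing more can be done
None
```

The aluminium spacer is standing upright in the pulled-out tray, placed while the lid was shut, and the arm is holding the lid steady at about 44°; the job is handed in, but no verdict came back.

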